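# Pack out the cramp and hold it tight

## Task

The wood block in the blue cramp is too short for the sliding jaw to reach, so take orange packers from the wooden rack and stand them one after another in the gap between block and jaw, side by side in the middle, square to the gap and each pressed right down onto the bed, until no further one will go in. Then push the sliding jaw by its black handle so that the packers and the block are squeezed tight against the fence, and finish while still holding that firm but moderate push with the stack clamped; keep hold of the handle, but of nothing else. Any packers not needed stay clear of the cramp (best left in the rack), and the yellow tape roll and the pencil must not be disturbed.

Things in the scene. Friction and masses are not known exactly. Their poses are not given: they have to be found in the camera images.
- cramp: Fixed cramp: dark steel bed plate 238 x 110 mm, 12 mm thick, lying on the bench. Origin on the bench under the plate, on its centre line; +x is the direction in which the jaw pushes (toward the fence), y across, z up. The bed runs from x = -115 to +123 mm; its top is at z = 12 mm. At its far end stands the fixed blue fence, whose clamping face is at x = +98 mm, 40 mm high above the bed. The cramp's place and yaw vary.
- fence: Fixed blue fence of the cramp, 22 mm thick, 110 mm wide, 40 mm high, clamping face at x = +98 mm of the cramp. Its origin coincides with the cramp's origin and axes.
- jaw_unit: Fixed blue jaw guide bolted on the bed, axes as the cramp's, origin on the bed's top (12 mm above the bench) under the middle of the jaw's face when the jaw is fully back (jaw value 0). Where it is bolted varies, so the gap from jaw face to the block is about 40 to 72 mm: two or three packers fill it. Two guide rails 22 mm high and an end plate 30 mm high behind the jaw (x = -25 to -92 mm).
- jaw (a joint): Aluminium sliding jaw: 0 = fully back (as at the start), grows as it is pushed along +x to its stop at 0.023 m; slides with about 2 N of friction, no spring, stays where it is left. Its face is 100 mm wide and reaches 36.5 mm above the bed. Packed with too few packers it comes to its stop without squeezing anything.
- jaw_handle (a point): Grip point on the black upright square handle (24 x 24 mm post, from 17 to 95 mm above the bed) of the jaw, 15 mm below the handle's top, 45 mm behind the jaw's face; moves with the jaw.
- block: Loose brown wood block, 45 mm along the cramp's x, 120 mm across, 35 mm high, about 0.1 kg, lying on the bed against the fence or up to 1.5 mm short of it. Origin at the centre of its underside; the block's faces stand square to the cramp at the start (its own frame then reads 0.244 rad more yaw than the cramp).
- gap_floor (a point): Point on the bed's top, on the centre line at x = +12 mm of the cramp, roughly the middle of the gap.
- rack: Fixed light wooden rack 165 x 76 x 30 mm with four slots in a row along its x at -60, -20, +20, +60 mm, each 20 mm deep (slot floor 10 mm above the bench) and 2 mm wider than a packer. Origin at the centre of its underside. Place and yaw vary.
- packer_0: Loose orange plastic packer no. 0 (all four are alike): an upright plate 18 mm thick (x), 44 mm wide (y), 70 mm tall (z), 40 g, its lowest 4 mm stepped in by 1.5 mm all round. Origin at the centre of its underside. At the start it stands in slot 0 of the rack (no. 0 at the rack's -x end) with its top 80 mm above the bench; standing on the cramp's bed its top is 82 mm above the bench, 35 mm above the block. It is easily gripped by its top, across its 44 mm width.
- packer_1: Loose orange plastic packer no. 1 (all four are alike): an upright plate 18 mm thick (x), 44 mm wide (y), 70 mm tall (z), 40 g, its lowest 4 mm stepped in by 1.5 mm all round. Origin at the centre of its underside. At the start it stands in slot 1 of the rack (no. 0 at the rack's -x end) with its top 80 mm above the bench; standing on the cramp's bed its top is 82 mm above the bench, 35 mm above the block. It is easily gripped by its top, across its 44 mm width.
- packer_2: Loose orange plastic packer no. 2 (all four are alike): an upright plate 18 mm thick (x), 44 mm wide (y), 70 mm tall (z), 40 g, its lowest 4 mm stepped in by 1.5 mm all round. Origin at the centre of its underside. At the start it stands in slot 2 of the rack (no. 0 at the rack's -x end) with its top 80 mm above the bench; standing on the cramp's bed its top is 82 mm above the bench, 35 mm above the block. It is easily gripped by its top, across its 44 mm width.
- packer_3: Loose orange plastic packer no. 3 (all four are alike): an upright plate 18 mm thick (x), 44 mm wide (y), 70 mm tall (z), 40 g, its lowest 4 mm stepped in by 1.5 mm all round. Origin at the centre of its underside. At the start it stands in slot 3 of the rack (no. 0 at the rack's -x end) with its top 80 mm above the bench; standing on the cramp's bed its top is 82 mm above the bench, 35 mm above the block. It is easily gripped by its top, across its 44 mm width.
- tape_roll: Bystander: yellow tape roll, 56 mm across, 22 mm high, lying near the front edge of the bench. Origin at the centre of its underside.
- pencil: Bystander: green pencil, 136 mm long, 7 mm thick, lying near the front edge of the bench. Origin at its underside, mid-length.
Mind the look-alikes: they are no part of the job. Leave any green or turquoise look-alike of the packer_3 alone.

How it is judged:
By the outcome, as a careful person would: the job done as asked, in the order asked, and still so for the second after the job is handed in, while the arm keeps its last pose, push and grip.
It also fails if it takes over 72 s, if anything falls off the work surface, if the arm or the gripper's body presses on something with over 40 N, if the wrist force passes 120 N, or if a joint passes its speed limit or range.

## Robot

A 7-joint arm with a two-finger parallel gripper is mounted at the origin on a cart in front of the work surface, level with it; the furniture and walls round the work are solid. World frame = base frame: x ahead of the robot, y to its left, z up, the work surface at z = 0. Lengths are in mm, angles in rad, forces in N, time in s.
With the tool pointing down it reaches from about 425 to 875 mm from the base axis. Payload 4.7 kg.
Tool frame: the origin (TCP) lies midway between the tips of the shut fingers; the grasp point (between the pads) lies 19 mm behind it; z points along the fingers, y is the line along which they close (so a half turn about z gives the same grasp; the last joint's range is limited). The gripper opens to 87 mm and grips with 3 to 60 N. Pads are 19 mm wide; open, the fingers measure 117 mm over their backs; the gripper's body (75 mm by 190 mm) begins 51 mm behind the grasp point.
Start: joints at [1.142, 0.321, -0.07, 1.45, 0.023, 1.371, -0.057], TCP at [278.49, -587.341, 222.587] pointing down, gripper open.
Joint ranges: [-2.86, 2.86], [-0.3, 2.09], [-1.38, 1.24], [0.06, 2.45], [-1.56, 4.7], [0.09, 2.05], [-2.69, 2.69]. Speed limits (rad/s): [2.57, 2.57, 3.14, 3.14, 3.14, 3.14, 3.14].

## Interface

Orientations are given as a unit quaternion [w, x, y, z].
In Python, from workcell import bot, viewer, hand_in gives the robot as it stands.
- The arm moves only by the tool apply_moves, never from a script. Its argument "motion" is a list of rows, each a list of 7 numbers: the closure, from 0 (fully open) to 1 (shut), then the shift along the world's x, y, z in mm, then the turn, a rotation vector about the world's x, y, z in rad. A call has 1 to 12 rows; each row shifts and turns the commanded pose from where the row before left it; what a row does not reach is not made up. A row lasts 1/8 s, in which the tool goes at most 62.5 mm and 10.7 degrees, less where a joint would pass 70% of its speed; a pose out of reach is approached as far as the arm can. A call is refused whole if a number of a shift passes 62.5 or a number of a turn 0.188, either way. A call with a gripper value outside its range is refused whole. The fingers move at their own pace and stop on an object; "squeeze" is the grip in N (left out, the last holds). Time passes only in rows, so rows that do not move let the fingers close. It gives the time, the measured TCP pose, the force, the opening and the grip force at its end, in the units of the state.
- bot.read_state(): the state, without advancing time (a new reading comes with each control period).
- viewer.snapshot(name): name is "scene" or "top" or "wrist"; returns the picture (384x512x3 uint8, red, green, blue); there is no depth.
- viewer.calibration(name): a dict with "K" (3x3 intrinsics, pixels), "extrinsics" (4x4, takes a point from world to camera coordinates); the wrist camera has in their place "hand_eye" (4x4, takes a point from camera to tool coordinates, whose origin is the TCP and whose axes are the flange's). Camera axes: x right, y up, looking along -z (the intrinsics and any distortion apply to the point x, -y, -z); pixel columns grow to the right and rows downward; lengths in mm; the calibration is good to about 2 mm. A picture is of the moment at which its call begins: read the wrist's pose just before it. calibration takes no time and is no camera call.
- hand_in(): hands the job in; it is judged then, once.
The state is a dict: "time": time; "joint_pos": joint angles; "qvel": joint speeds; "joint_torque": joint torques, N m; "tcp_pos": TCP position; "tcp_rot": TCP orientation; "contact_force": force on the tool from outside, world axes, zero at the start; "moment": the same for the moment, N m; "gripper_width": finger opening in mm; "gripper_force": force on a finger pad.
Only numpy, scipy, OpenCV 4.12 (cv2) and the standard library are available. Lean on these libraries where they do the work, as an engineer would, in place of code of your own. Each camera call takes 0.05 s, during which the arm holds its last target. There are 200 camera calls.

## Working session

There is one attempt and no reset: what is moved stays moved. The work goes in short steps, Python scripts to look and compute and a tool call to move; the robot and the scene stay as the last step left them, time stands still between calls to the robot, and variables do not carry over. Pictures are saved under pics/ and viewed, at most 10 in all, crops included, and the job is handed in when it is done.

Besides the shell and the picture viewer there is one more tool, called after "Call:" in YAML: its name, and indented under it one key for each argument. apply_moves: Moves the arm, as the interface text tells. Its arguments: {"type":"object","properties":{"motion":{"type":"array"},"squeeze":{"type":"number"}},"required":["motion"]}

```bash
mkdir -p pics; ls; python3 - <<'E'
from workcell import bot, viewer
import cv2,json,numpy as np
np.set_printoptions(precision=4,suppress=True)
s=bot.read_state();print({k:np.round(v,3) for k,v in s.items()})
for n in("scene","top","wrist"):
    im=viewer.snapshot(n);cv2.imwrite(f"pics/{n}0.png",im[:,:,::-1]);c=viewer.calibration(n);print(n,c)
a=cv2.imread("pics/scene0.png");b=cv2.imread("pics/top0.png")
cv2.imwrite("pics/top0b.png",cv2.resize(b,(800,600),interpolation=cv2.INTER_CUBIC))
cv2.imwrite("pics/scene0b.png",cv2.resize(a,(800,600),interpolation=cv2.INTER_CUBIC))
E
```

```text
pics
{'time': np.float64(0.0), 'joint_pos': array([ 1.142,  0.322, -0.07 ,  1.452,  0.023,  1.371, -0.057]), 'qvel': array([-0.001,  0.002, -0.   , -0.   , -0.001, -0.001, -0.002]), 'joint_torque': array([ -0.   , -49.13 ,  -0.404, -31.253,  -0.064,   0.044,   0.   ]), 'tcp_pos': array([ 278.259, -586.835,  221.485]), 'tcp_rot': array([-0.001,  0.976,  0.22 , -0.   ]), 'contact_force': array([-0.182, -0.105,  0.793]), 'moment': array([-0.026,  0.011, -0.045]), 'gripper_force': np.float64(0.0), 'gripper_width': np.float64(86.794)}
scene {'K': array([[408.7906,   0.    , 259.9523],
       [  0.    , 408.7906, 186.4736],
       [  0.    ,   0.    ,   1.    ]]), 'extrinsics': array([[   0.7559,   -0.6546,    0.0068, -481.5065],
       [   0.2696,    0.3209,    0.9079, -175.1192],
       [  -0.5965,   -0.6845,    0.4191, -693.2695],
       [   0.    ,    0.    ,    0.    ,    1.    ]])}
top {'K': array([[474.432 ,   0.    , 258.9778],
       [  0.    , 474.432 , 190.7791],
       [  0.    ,   0.    ,   1.    ]]), 'extrinsics': array([[    0.0246,    -0.9997,     0.0035,  -173.4391],
       [    0.9902,     0.0249,     0.1371,  -490.7564],
       [   -0.1371,     0.0001,     0.9906, -1092.3396],
       [    0.    ,     0.    ,     0.    ,     1.    ]])}
wrist {'K': array([[316.9183,   0.    , 251.6507],
       [  0.    , 316.9183, 184.2322],
       [  0.    ,   0.    ,   1.    ]]), 'hand_eye': array([[   0.0005,    0.9531,    0.3027,   84.5127],
       [   1.    ,   -0.0003,   -0.0006,   -0.6186],
       [  -0.0005,    0.3027,   -0.9531, -162.8898],
       [   0.    ,    0.    ,    0.    ,    1.    ]])}
```

View pics/top0b.png

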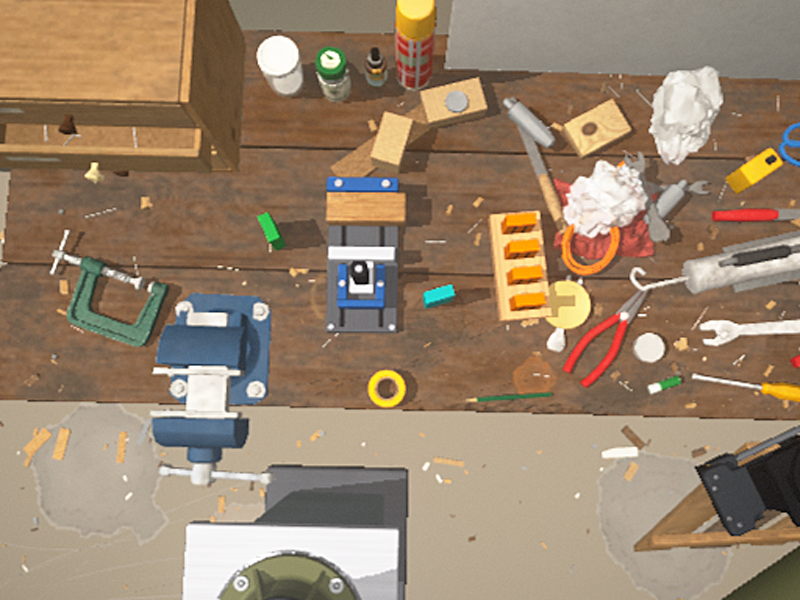

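View pics/scene0b.png

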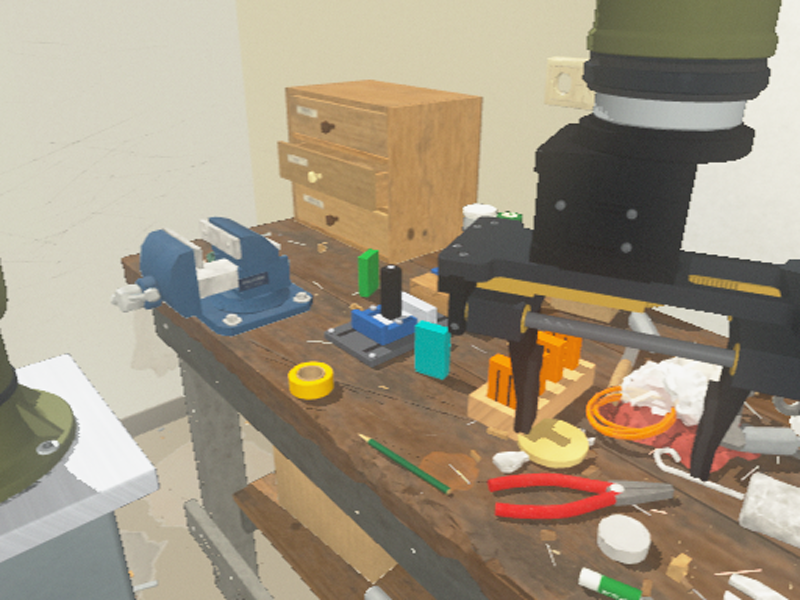

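The top view shows the cramp (bed from about (328,330) to (402,178)), the rack with its four packers (492–548, 212–320), the cyan look-alike at (438,296), the green one at (270,230), the tape at (387,388) and the pencil at (510,397). The scene view matches. Next, an enlarged crop.

```bash
python3 - <<'E'
import cv2
b=cv2.imread("pics/top0.png")[108:218,200:360]
cv2.imwrite("pics/topc.png",cv2.resize(b,None,fx=5,fy=5,interpolation=cv2.INTER_CUBIC))
E
```

```text
(no output)
```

View pics/topc.png

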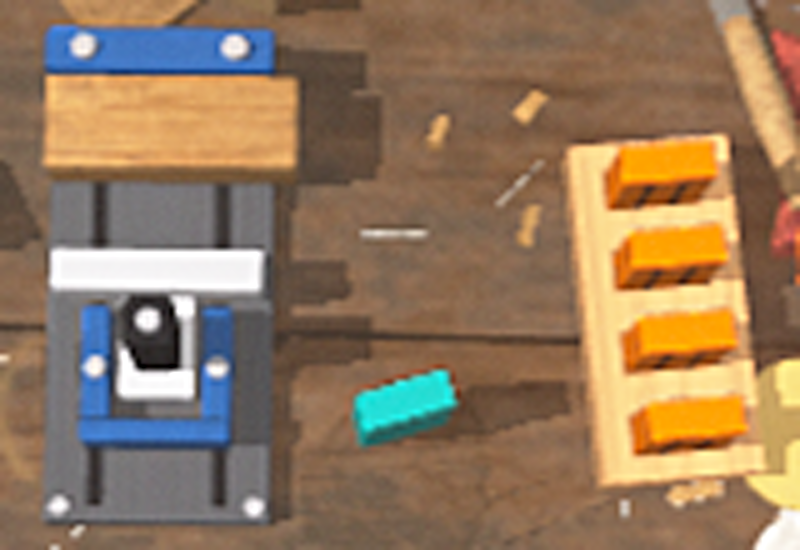

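The crop shows the bed, fence, block, jaw and rack corners clearly. I'll turn those corners into world positions at their known heights.

```bash
cat > h.py <<'E'
import numpy as np
from workcell import bot,viewer
from scipy.spatial.transform import Rotation as R
np.set_printoptions(precision=2,suppress=True)
def cam(name,s=None):
    c=viewer.calibration(name)
    if name!="wrist": return c["K"],c["extrinsics"]
    w,x,y,z=s["tcp_rot"];T=np.eye(4);T[:3,:3]=R.from_quat([x,y,z,w]).as_matrix();T[:3,3]=s["tcp_pos"]
    return c["K"],np.linalg.inv(T@c["hand_eye"])
def ray(KE,u,v,z):
    K,E=KE;d=np.linalg.inv(K)@[u,v,1];d=E[:3,:3].T@(d*[1,-1,-1]);o=-E[:3,:3].T@E[:3,3]
    return o+d*(z-o[2])/d[2]
def proj(KE,P):
    K,E=KE;p=E[:3,:3]@np.asarray(P,float)+E[:3,3];q=K@(p*[1,-1,-1]);return q[:2]/q[2]
E
python3 - <<'E'
from h import *
c=cam("top")
pts=dict(bedNL=(44,521,12),bedNR=(270,521,12),fFL=(47,27,52),fFR=(274,30,52),fNR=(274,73,52),fNL=(46,71,52),bFL=(44,76,47),bFR=(298,78,47),bNR=(297,169,47),bNL=(43,165,47),jL=(50,250,48.5),jR=(266,250,48.5),
 r1=(567,146,30),r2=(728,135,30),r3=(765,470,30),r4=(600,485,30),hand=(148,295,107))
for i,(u,v) in enumerate([(622,143),(715,141),(631,230),(722,226),(640,315),(735,310),(651,400),(743,397)]): pts[f"p{i}"]=(u,v,80)
for k,(u,v,z) in pts.items(): print(k,ray(c,200+(u+.5)/5-.5,108+(v+.5)/5-.5,z))
E
```

```text
bedNL [443.89 -40.8   12.  ]
bedNR [ 446.6 -149.5   12. ]
fFL [677.01 -37.17  52.  ]
fFR [ 678.32 -145.65   52.  ]
fNR [ 657.15 -146.2    52.  ]
fNL [655.35 -37.54  52.  ]
bFL [654.29 -36.11  47.  ]
bFR [ 656.43 -157.68   47.  ]
bNR [ 611.8 -158.3   47. ]
bNL [610.66 -37.35  47.  ]
jL [569.21 -42.45  48.5 ]
jR [ 571.8  -144.61   48.5 ]
r1 [ 630.72 -288.74   30.  ]
r2 [ 638.19 -366.76   30.  ]
r3 [ 475.12 -384.31   30.  ]
r4 [ 465.98 -305.9    30.  ]
hand [537.68 -93.31 107.  ]
p0 [ 619.84 -308.48   80.  ]
p1 [ 621.89 -351.55   80.  ]
p2 [ 578.83 -312.87   80.  ]
p3 [ 581.78 -354.79   80.  ]
p4 [ 539.18 -317.21   80.  ]
p5 [ 542.61 -360.76   80.  ]
p6 [ 499.94 -322.41   80.  ]
p7 [ 502.38 -364.38   80.  ]
```

Call:
apply_moves:
  motion:
    - [0, 30, 46, 0, 0, 0, -0.05]
    - [0, 30, 46, 0, 0, 0, -0.05]
    - [0, 30, 46, 0, 0, 0, -0.05]
    - [0, 30, 46, 0, 0, 0, -0.05]
    - [0, 30, 46, 0, 0, 0, -0.05]
    - [0, 30, 46, 0, 0, 0, -0.05]
    - [0, 30, 46, 0, 0, 0, -0.05]
    - [0, 30, 46, 0, 0, 0, -0.05]
    - [0, 0, 0, 0, 0, 0, 0]
    - [0, 0, 0, 0, 0, 0, 0]
    - [0, 0, 0, 0, 0, 0, 0]
  squeeze: 25

```text
time: 1.52
tcp_pos: [517.5, -221.2, 222.4]
tcp_rot: [0.0, 1.0, 0.02, -0.0]
contact_force: [0.6, -0.0, -0.3]
gripper_width: 86.9
gripper_force: 0.0
```

```bash
cat > snap.py <<'E'
from h import *
import cv2,sys,pickle
n=sys.argv[1];s=bot.read_state();im=viewer.snapshot("wrist");pickle.dump(s,open(f"pics/{n}.pkl","wb"))
cv2.imwrite(f"pics/{n}.png",im[:,:,::-1])
cv2.imwrite(f"pics/{n}b.png",cv2.resize(im[:,:,::-1],(800,600),interpolation=cv2.INTER_CUBIC))
print(s["tcp_pos"],s["tcp_rot"],s["contact_force"],s["gripper_width"])
E
python3 snap.py w1
```

```text
[ 517.53 -221.15  222.35] [ 0.    1.    0.02 -0.  ] [ 0.61 -0.03 -0.27] 86.91186817800731
```

View pics/w1b.png

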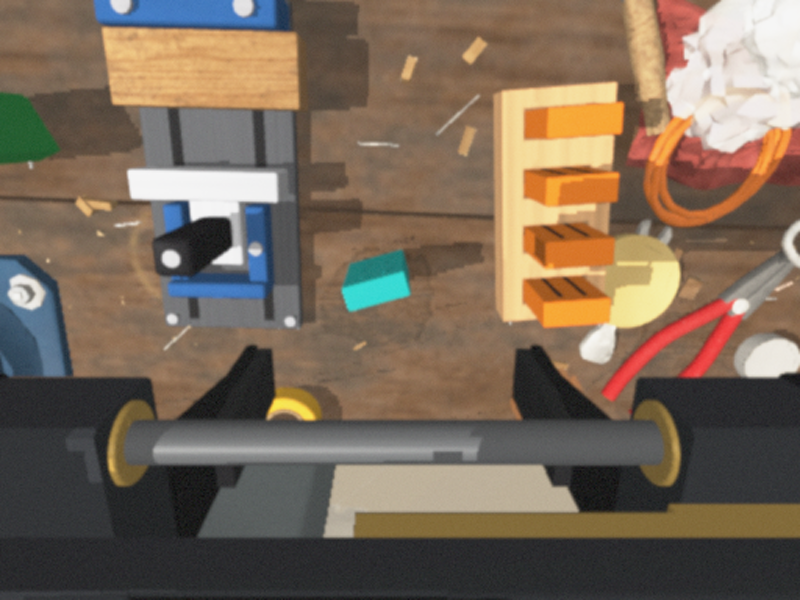

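The wrist view shows the block top (104–299, 27–108), the jaw's far top edge (129,170)–(280,172) and the four packers' tops, for example (526–622, 103–138). I'll cross-check these against the top camera.

```bash
python3 - <<'E'
from h import *;import pickle
c=cam("wrist",pickle.load(open("pics/w1.pkl","rb")))
pts=dict(fNL=(97,22,52),fNR=(289,27,52),bNL=(113,103,47),bNR=(299,108,47),jL=(129,170,48.5),jR=(280,172,48.5),bedNL=(163,326,12),bedNR=(300,326,12),hand=(171,258,107),
r1=(495,92,30),r2=(616,83,30),r4=(498,321,30))
for i,(u,v) in enumerate([(526,111),(622,103),(622,132),(526,138),(526,178),(617,170),(617,197),(526,204)]): pts[f"p{i}"]=(u,v,80)
for k,(u,v,z) in pts.items(): print(k,ray(c,(u+.5)/1.5625-.5,(v+.5)/1.5625-.5,z))
E
```

```text
fNL [656.81 -36.09  52.  ]
fNR [ 658.8  -151.61   52.  ]
bNL [611.29 -37.06  47.  ]
bNR [ 613.09 -155.95   47.  ]
jL [569.77 -42.99  48.5 ]
jR [ 572.52 -142.93   48.5 ]
bedNL [443.44 -36.71  12.  ]
bedNR [ 447.89 -147.59   12.  ]
hand [526.41 -91.42 107.  ]
r1 [ 629.05 -283.98   30.  ]
r2 [ 637.88 -363.86   30.  ]
r4 [ 465.55 -303.13   30.  ]
p0 [ 615.69 -293.57   80.  ]
p1 [ 622.28 -348.52   80.  ]
p2 [ 606.39 -351.4    80.  ]
p3 [ 600.74 -295.39   80.  ]
p4 [ 577.71 -298.2    80.  ]
p5 [ 584.61 -352.33   80.  ]
p6 [ 568.62 -355.18   80.  ]
p7 [ 562.13 -300.1    80.  ]
```

Call:
apply_moves:
  motion:
    - [0, 32, -36, 0, 0, 0, 0.02]
    - [0, 32, -36, 0, 0, 0, 0.02]
    - [0, 31, -36, -31, 0, 0, 0.026]
    - [0, 0, 0, -31, 0, 0, 0]
    - [0, 0, 0, -30, 0, 0, 0]
    - [0, 0, 0, 0, 0, 0, 0]
    - [0, 0, 0, 0, 0, 0, 0]

```text
time: 2.45
tcp_pos: [613.8, -328.4, 132.0]
tcp_rot: [0.001, 0.999, 0.054, 0.001]
contact_force: [-0.0, 0.2, 0.8]
gripper_width: 87.1
gripper_force: 0.0
```

```bash
python3 snap.py w2
```

```text
[ 613.75 -328.36  132.01] [0.   1.   0.05 0.  ] [-0.03  0.19  0.83] 87.0973278821323
```

View pics/w2b.png

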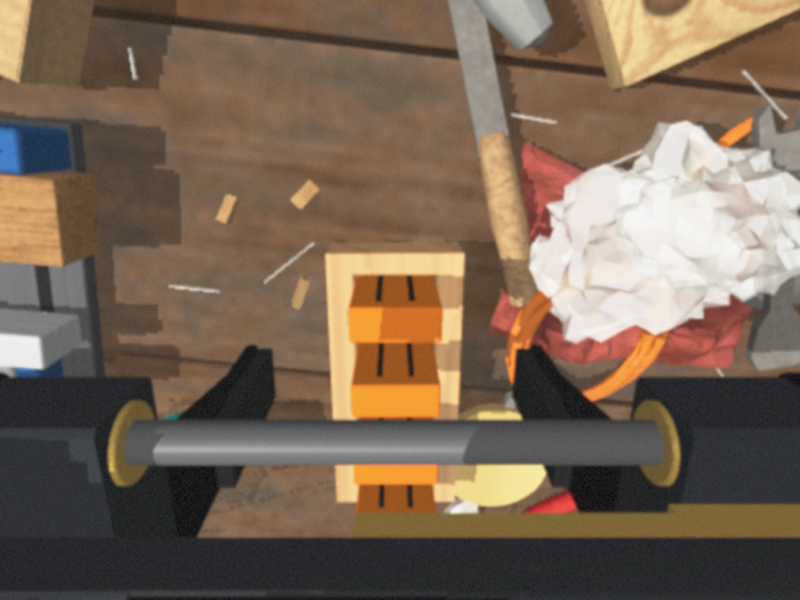

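Packer tops in this view: first (350–441, 305–342), second (353–440, 379–417).

```bash
python3 - <<'E'
from h import *;import pickle
s=pickle.load(open("pics/w2.pkl","rb"));c=cam("wrist",s);print(s["tcp_rot"])
pts=[(351,307),(441,304),(441,342),(349,343),(353,381),(439,379),(440,416),(353,417)]
P=[ray(c,(u+.5)/1.5625-.5,(v+.5)/1.5625-.5,80) for u,v in pts]
print(np.array(P),np.mean(P[:4],0),np.mean(P[4:],0))
for n in [(327,254,30),(464,252,30)]: print(ray(c,(n[0]+.5)/1.5625-.5,(n[1]+.5)/1.5625-.5,30))
E
```

```text
[0.   1.   0.05 0.  ]
[[ 618.53 -307.49   80.  ]
 [ 624.44 -348.53   80.  ]
 [ 605.62 -351.13   80.  ]
 [ 600.46 -308.03   80.  ]
 [ 580.74 -311.58   80.  ]
 [ 586.26 -352.82   80.  ]
 [ 566.07 -356.09   80.  ]
 [ 560.89 -313.24   80.  ]] [ 612.26 -328.8    80.  ] [ 573.49 -333.43   80.  ]
[ 629.63 -289.34   30.  ]
[ 638.83 -363.99   30.  ]
```

Call:
apply_moves:
  motion:
    - [0, -1.5, -0.5, -30, 0, 0, 0]
    - [0, 0, 0, -30, 0, 0, 0]
    - [0, 0, 0, -20, 0, 0, 0]
    - [0, 0, 0, 0, 0, 0, 0]
    - [1, 0, 0, 0, 0, 0, 0]
    - [1, 0, 0, 0, 0, 0, 0]
    - [1, 0, 0, 0, 0, 0, 0]
    - [1, 0, 0, 0, 0, 0, 0]
    - [1, 0, 0, 0, 0, 0, 0]
    - [1, 0, 0, 0, 0, 0, 0]
  squeeze: 25

```text
time: 3.75
tcp_pos: [612.0, -328.3, 50.8]
tcp_rot: [0.0, 0.999, 0.054, 0.0]
contact_force: [1.2, -0.5, -0.5]
gripper_width: 44.4
gripper_force: 25.0
```

Call:
apply_moves:
  motion:
    - [1, 0, 0, 10, 0, 0, 0]
    - [1, 0, 0, 20, 0, 0, 0]
    - [1, 0, 0, 30, 0, 0, 0]
    - [1, 0, 25, 14, 0, 0, 0]
    - [1, -2, 45, 0, 0, 0, -0.02]
    - [1, -3, 55, 0, 0, 0, -0.03]
    - [1, -3, 55, 0, 0, 0, -0.03]
    - [1, -2.5, 38, 0, 0, 0, -0.007]
    - [1, 0, 17.5, 0, 0, 0, 0]
    - [1, 0, 0, 0, 0, 0, 0]
    - [1, 0, 0, 0, 0, 0, 0]

```text
time: 5.12
tcp_pos: [601.4, -94.7, 124.5]
tcp_rot: [0.001, 1.0, 0.01, -0.0]
contact_force: [-0.4, -1.2, -1.2]
gripper_width: 44.1
gripper_force: 25.0
```

```bash
python3 snap.py w3; python3 -c "
import cv2
b=cv2.imread('pics/w3.png')[130:290,150:363];cv2.imwrite('pics/w3c.png',cv2.resize(b,None,fx=3.75,fy=3.75,interpolation=cv2.INTER_CUBIC))"
```

```text
[601.39 -94.66 124.54] [ 0.    1.    0.01 -0.  ] [-0.4  -1.18 -1.16] 44.09732944402367
```

View pics/w3c.png

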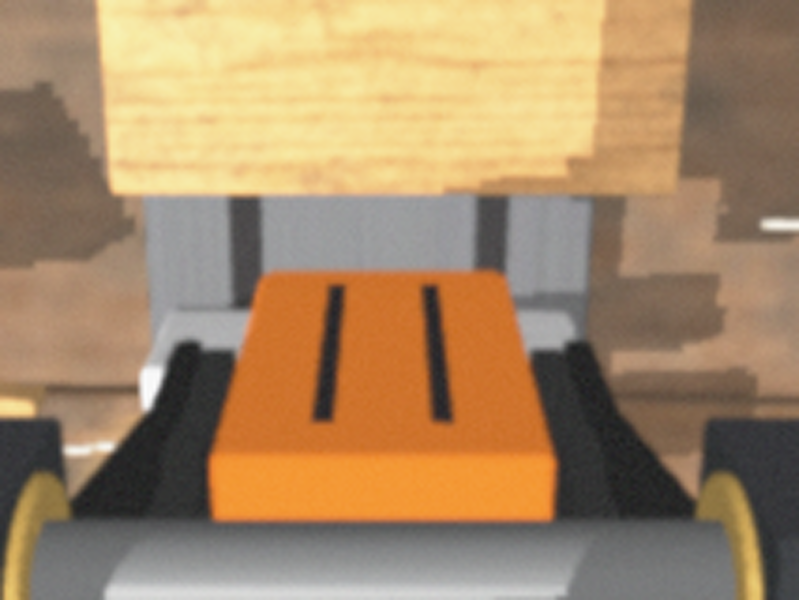

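The packer hangs square in the gripper, far bottom edge (257–505, ~273). Block edge is at v≈193, jaw edge at v≈311, bed sides at u≈148 and 590.

```bash
python3 - <<'E'
from h import *;import pickle
s=pickle.load(open("pics/w3.pkl","rb"));c=cam("wrist",s);t=s["tcp_pos"][2]
f=lambda u,v,z:ray(c,150+(u+.5)/3.75-.5,130+(v+.5)/3.75-.5,z)
for n,a in dict(tL=(209,457,t+29),tR=(556,453,t+29),botL=(257,275,t-37),botR=(505,270,t-37),bL=(112,193,47),bR=(681,193,47),jL=(170,311,48.5),jR=(572,311,48.5),bedL=(148,230,12),bedR=(591,230,12)).items(): print(n,f(*a))
print(s["tcp_rot"]*1000)
E
```

```text
tL [609.11 -71.66 153.54]
tR [ 610.5  -115.6   153.54]
botL [608.42 -71.22  87.54]
botR [ 610.22 -115.76   87.54]
bL [610.73 -36.59  47.  ]
bR [ 613.04 -156.97   47.  ]
jL [584.63 -48.2   48.5 ]
jR [ 586.28 -135.45   48.5 ]
bedL [590.53 -36.88  12.  ]
bedR [ 592.59 -145.3    12.  ]
[  0.65 999.95   9.62  -0.13]
```

Call:
apply_moves:
  motion:
    - [1, 0.5, 1, -25, 0, 0, 0]
    - [1, 0, 0, -25, 0, 0, 0]
    - [1, 0, 0, -12, 0, 0, 0]
    - [1, 0, 0, -4, 0, 0, 0]
    - [1, 0, 0, -2, 0, 0, 0]
    - [1, 0, 0, -2, 0, 0, 0]
    - [1, 0, 0, 0, 0, 0, 0]

```text
time: 6.05
tcp_pos: [602.3, -91.4, 55.0]
tcp_rot: [0.0, 1.0, 0.011, 0.0]
contact_force: [0.5, -0.1, 0.3]
gripper_width: 43.6
gripper_force: 25.0
```

Call:
apply_moves:
  motion:
    - [1, 0, 0, -1, 0, 0, 0]
    - [1, 0, 0, -1, 0, 0, 0]
    - [1, 0, 0, -1, 0, 0, 0]
    - [1, 0, 0, 0, 0, 0, 0]

```text
time: 6.55
tcp_pos: [602.3, -91.3, 52.6]
tcp_rot: [0.0, 1.0, 0.011, 0.0]
contact_force: [-1.9, 1.0, 4.4]
gripper_width: 43.8
gripper_force: 25.0
```

Call:
apply_moves:
  motion:
    - [1, 0, 0, -1, 0, 0, 0]
    - [1, 0, 0, 0, 0, 0, 0]
    - [0, 0, 0, 0, 0, 0, 0]
    - [0, 0, 0, 0, 0, 0, 0]
    - [0, 0, 0, 0, 0, 0, 0]
    - [0, 0, 0, 0, 0, 0, 0]
    - [0, 0, 0, 5, 0, 0, 0]
    - [0, 0, 0, 35, 0, 0, 0]
    - [0, 0, 0, 40, 0, 0, 0]
    - [0, 0, 0, 0, 0, 0, 0]

```text
time: 7.8
tcp_pos: [604.8, -91.5, 134.9]
tcp_rot: [0.001, 1.0, 0.011, 0.004]
contact_force: [1.0, -0.1, -1.0]
gripper_width: 86.9
gripper_force: 0.0
```

```bash
python3 snap.py w4; python3 -c "
import cv2
b=cv2.imread('pics/w4.png')[130:290,150:363];cv2.imwrite('pics/w4c.png',cv2.resize(b,None,fx=3.75,fy=3.75,interpolation=cv2.INTER_CUBIC))"
```

```text
[604.81 -91.47 134.95] [0.   1.   0.01 0.  ] [ 0.98 -0.14 -0.97] 86.90446689873883
```

View pics/w4c.png

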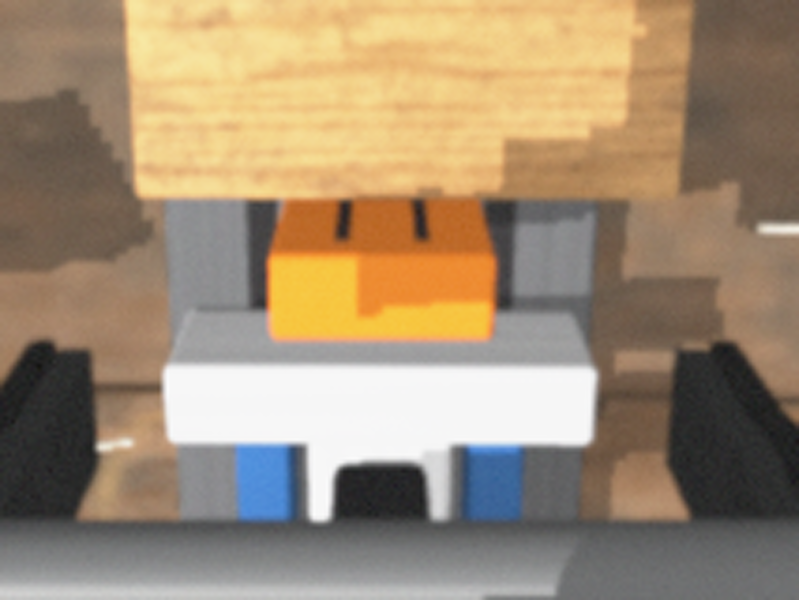

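The packer stands upright on the bed, top (268–495, 253–339). The jaw's face edge is at v≈366 and the block's edge at v≈196.

```bash
python3 - <<'E'
from h import *;import pickle
s=pickle.load(open("pics/w4.pkl","rb"));c=cam("wrist",s)
f=lambda u,v,z:ray(c,150+(u+.5)/3.75-.5,130+(v+.5)/3.75-.5,z)
for n,a in dict(pFL=(268,253,82),pFR=(495,252,82),pNR=(493,339,82),pNL=(271,339,82),bL=(137,196,47),bR=(682,196,47),jL=(167,367,48.5),jR=(595,369,48.5),jbL=(187,311,12),jbR=(578,311,12),hand=(380,466,107)).items(): print(n,f(*a))
print(s["tcp_rot"]*1000)
E
```

```text
pFL [610.61 -68.54  82.  ]
pFR [ 611.76 -112.35   82.  ]
pNR [ 593.55 -112.87   82.  ]
pNL [592.62 -69.03  82.  ]
bL [610.87 -36.48  47.  ]
bR [ 613.48 -156.9    47.  ]
jL [570.41 -42.1   48.5 ]
jR [ 572.   -140.49   48.5 ]
jbL [569.28 -41.01  12.  ]
jbR [ 571.45 -142.43   12.  ]
hand [579.09 -90.85 107.  ]
[  0.76 999.93  10.94   3.78]
```

Call:
apply_moves:
  motion:
    - [0, 0, -30, 0, 0, 0, 0]
    - [0, -4, -45, 0, 0, 0, 0.02]
    - [0, -8, -55, 0, 0, 0, 0.03]
    - [0, -8, -55, 0, 0, 0, 0.03]
    - [0, -5, -37, 0, 0, 0, 0.007]
    - [0, -5, -20, 0, 0, 0, 0]
    - [0, 0, 0, -20, 0, 0, 0]
    - [0, 0, 0, 0, 0, 0, 0]
    - [0, 0, 0, 0, 0, 0, 0]
    - [0, 0, 0, 0, 0, 0, 0]

```text
time: 9.1
tcp_pos: [572.9, -332.0, 111.1]
tcp_rot: [0.0, 0.998, 0.055, 0.0]
contact_force: [0.2, -0.2, 0.1]
gripper_width: 86.9
gripper_force: 0.0
```

```bash
python3 snap.py w5; python3 -c "
import cv2
b=cv2.imread('pics/w5.png')[130:290,150:363];cv2.imwrite('pics/w5c.png',cv2.resize(b,None,fx=3.75,fy=3.75,interpolation=cv2.INTER_CUBIC))"
```

```text
[ 572.85 -332.03  111.11] [0.   1.   0.06 0.  ] [ 0.2  -0.16  0.09] 86.86077383183665
```

View pics/w5c.png

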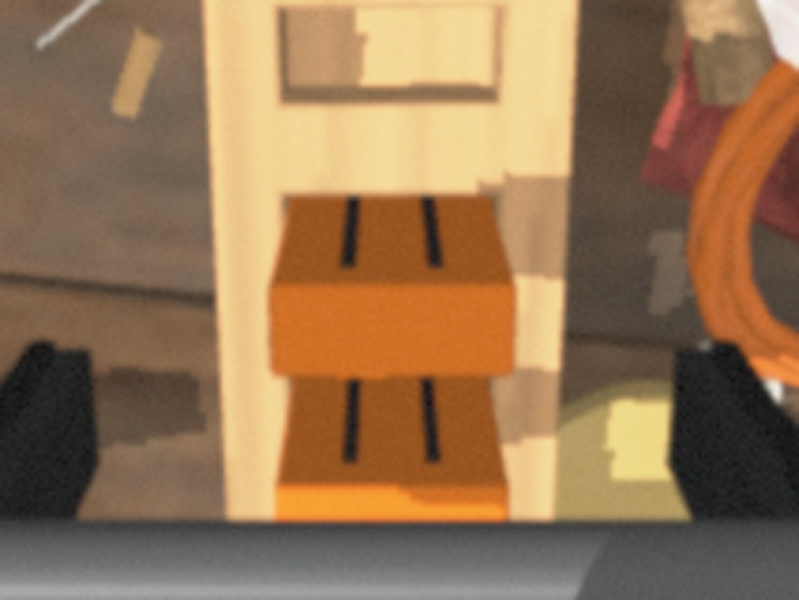

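Packer B is centred between the fingers, top (271–515, 282–376), and the emptied slot is above it.

```bash
python3 - <<'E'
from h import *;import pickle
s=pickle.load(open("pics/w5.pkl","rb"));c=cam("wrist",s)
P=[ray(c,150+(u+.5)/3.75-.5,130+(v+.5)/3.75-.5,80) for u,v in [(271,282),(515,283),(514,376),(274,376)]]
print(np.array(P),np.mean(P,0))
E
```

```text
[[ 579.09 -310.97   80.  ]
 [ 583.63 -353.41   80.  ]
 [ 565.91 -355.82   80.  ]
 [ 561.14 -313.01   80.  ]] [ 572.44 -333.3    80.  ]
```

Call:
apply_moves:
  motion:
    - [0, 0, 0, -30, 0, 0, 0]
    - [0, 0, 0, -30, 0, 0, 0]
    - [0, 0, 0, 0, 0, 0, 0]
    - [1, 0, 0, 0, 0, 0, 0]
    - [1, 0, 0, 0, 0, 0, 0]
    - [1, 0, 0, 0, 0, 0, 0]
    - [1, 0, 0, 0, 0, 0, 0]
    - [1, 0, 0, 0, 0, 0, 0]
    - [1, 0, 0, 0, 0, 0, 0]

```text
time: 10.28
tcp_pos: [572.0, -333.4, 50.7]
tcp_rot: [0.0, 0.999, 0.054, 0.0]
contact_force: [-0.3, 1.4, 1.4]
gripper_width: 43.5
gripper_force: 25.0
```

Call:
apply_moves:
  motion:
    - [1, 0, 0, 10, 0, 0, 0]
    - [1, 0, 0, 20, 0, 0, 0]
    - [1, 0, 0, 30, 0, 0, 0]
    - [1, 0, 25, 20, 0, 0, 0]
    - [1, 2, 45, 0, 0, 0, -0.02]
    - [1, 3, 55, 0, 0, 0, -0.03]
    - [1, 3, 55, 0, 0, 0, -0.03]
    - [1, 2, 42, 0, 0, 0, -0.007]
    - [1, 0, 20, 0, 0, 0, 0]
    - [1, 0, 0, 0, 0, 0, 0]
    - [1, 0, 0, 0, 0, 0, 0]
    - [1, 0, 0, 0, 0, 0, 0]

```text
time: 11.78
tcp_pos: [581.8, -93.9, 130.5]
tcp_rot: [0.0, 1.0, 0.009, -0.0]
contact_force: [-0.5, -0.9, -0.3]
gripper_width: 43.9
gripper_force: 25.0
```

```bash
python3 snap.py w6; python3 -c "
import cv2
b=cv2.imread('pics/w6.png')[130:290,150:363];cv2.imwrite('pics/w6c.png',cv2.resize(b,None,fx=3.75,fy=3.75,interpolation=cv2.INTER_CUBIC))"
```

```text
[581.8  -93.94 130.45] [ 0.    1.    0.01 -0.  ] [-0.48 -0.89 -0.35] 43.87279531818925
```

View pics/w6c.png

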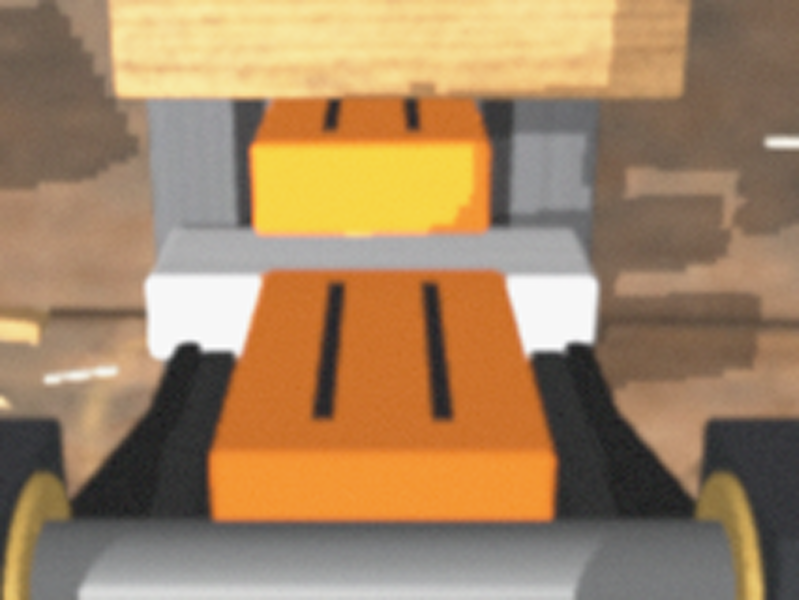

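The second packer hangs square and in line with the first, with enough room between the first packer (v≈234) and the jaw. Lowering partway.

Call:
apply_moves:
  motion:
    - [1, 0, 1, -20, 0, 0, 0]
    - [1, 0, 0, -5, 0, 0, 0]
    - [1, 0, 0, 0, 0, 0, 0]
    - [1, 0, 0, 0, 0, 0, 0]

```text
time: 12.32
tcp_pos: [582.1, -90.3, 105.6]
tcp_rot: [0.0, 1.0, 0.011, 0.0]
contact_force: [-0.2, 0.1, -0.6]
gripper_width: 44.0
gripper_force: 25.0
```

Call:
apply_moves:
  motion:
    - [1, 0, -0.5, -15, 0, 0, 0]
    - [1, 0, 0, -12, 0, 0, 0]
    - [1, 0, 0, -12, 0, 0, 0]
    - [1, 0, 0, -8, 0, 0, 0]
    - [1, 0, 0, -4, 0, 0, 0]
    - [1, 0, 0, -1, 0, 0, 0]
    - [1, 0, 0, -1, 0, 0, 0]
    - [1, 0, 0, -1, 0, 0, 0]

```text
time: 13.32
tcp_pos: [582.3, -90.9, 51.9]
tcp_rot: [0.0, 1.0, 0.011, 0.0]
contact_force: [0.5, -0.0, 0.2]
gripper_width: 43.9
gripper_force: 25.0
```

Call:
apply_moves:
  motion:
    - [1, 0, 0, -1, 0, 0, 0]
    - [1, 0, 0, 0, 0, 0, 0]

```text
time: 13.58
tcp_pos: [582.3, -90.9, 51.2]
tcp_rot: [0.0, 1.0, 0.011, 0.0]
contact_force: [-1.1, 1.2, 3.3]
gripper_width: 43.5
gripper_force: 25.0
```

Contact. I'll press down slightly, release and rise for a look.

Call:
apply_moves:
  motion:
    - [1, 0, 0, -1, 0, 0, 0]
    - [1, 0, 0, 0, 0, 0, 0]
    - [0, 0, 0, 0, 0, 0, 0]
    - [0, 0, 0, 0, 0, 0, 0]
    - [0, 0, 0, 0, 0, 0, 0]
    - [0, 0, 0, 0, 0, 0, 0]
    - [0, 0, 0, 5, 0, 0, 0]
    - [0, 0, 0, 35, 0, 0, 0]
    - [0, 0, 0, 40, 0, 0, 0]
    - [0, 0, 0, 20, 0, 0, 0]
    - [0, 0, 0, 0, 0, 0, 0]
    - [0, 0, 0, 0, 0, 0, 0]

```text
time: 15.08
tcp_pos: [581.0, -90.8, 148.0]
tcp_rot: [-0.0, 1.0, 0.011, -0.001]
contact_force: [-0.4, -0.5, 0.3]
gripper_width: 87.1
gripper_force: 0.0
```

```bash
python3 snap.py w7; python3 -c "
import cv2
b=cv2.imread('pics/w7.png')[130:290,150:363];cv2.imwrite('pics/w7c.png',cv2.resize(b,None,fx=3.75,fy=3.75,interpolation=cv2.INTER_CUBIC))"
```

```text
[580.95 -90.85 147.95] [-0.    1.    0.01 -0.  ] [-0.43 -0.48  0.3 ] 87.07188323300716
```

View pics/w7c.png

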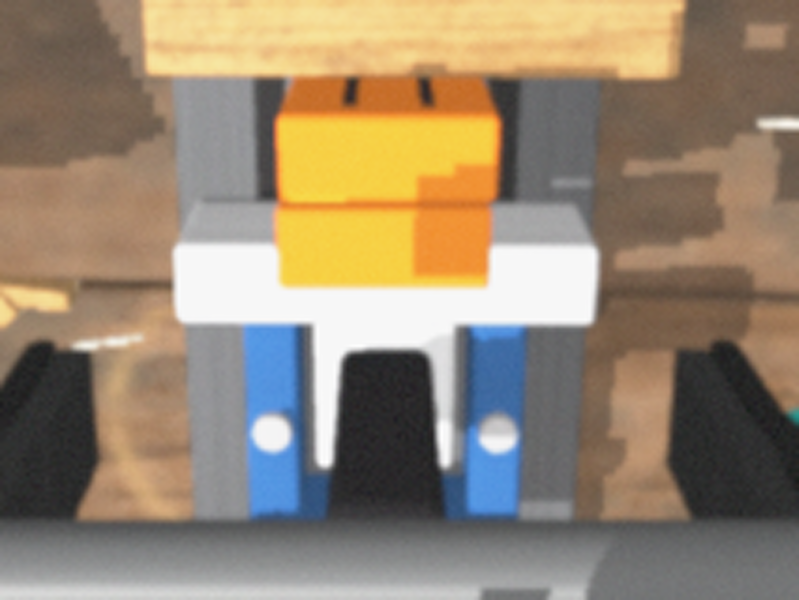

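```bash
python3 - <<'E'
from h import *;import pickle
s=pickle.load(open("pics/w7.pkl","rb"));c=cam("wrist",s)
f=lambda u,v,z:ray(c,150+(u+.5)/3.75-.5,130+(v+.5)/3.75-.5,z)
for n,a in dict(pFL=(276,115,82),pFR=(499,115,82),pNR=(497,203,82),pNL=(278,203,82),qFL=(276,208,82),qFR=(491,207,82),qNR=(489,286,82),qNL=(281,286,82),bL=(149,76,47),bR=(678,76,47),jL=(176,245,48.5),jR=(597,245,48.5),hTL=(343,352,107),hTR=(430,352,107)).items(): print(n,f(*a))
E
```

```text
pFL [610.44 -68.39  82.  ]
pFR [ 611.41 -112.36   82.  ]
pNR [ 593.2 -112.9   82. ]
pNL [592.22 -68.7   82.  ]
qFL [591.15 -68.29  82.  ]
qFR [ 592.33 -111.73   82.  ]
qNR [ 575.19 -112.18   82.  ]
qNL [574.24 -69.23  82.  ]
bL [610.38 -36.83  47.  ]
bR [ 613.01 -155.89   47.  ]
jL [570.63 -41.93  48.5 ]
jR [ 572.81 -140.47   48.5 ]
hTL [571.2  -82.86 107.  ]
hTR [571.56 -99.15 107.  ]
```

Both packers stand flush, aligned and square, with about 4–5 mm of slack left, so no third will fit. Now the handle, at about (526, −92).

Call:
apply_moves:
  motion:
    - [0, -28, -0.5, 0, 0, 0, 0]
    - [0, -28, -0.5, 0, 0, 0, 0]
    - [0, 0, 0, 0, 0, 0, 0]
    - [0, 0, 0, -25, 0, 0, 0]
    - [0, 0, 0, -25, 0, 0, 0]
    - [0, 0, 0, -25, 0, 0, 0]
    - [0, 0, 0, 0, 0, 0, 0]
    - [1, 0, 0, 0, 0, 0, 0]
    - [1, 0, 0, 0, 0, 0, 0]
    - [1, 0, 0, 0, 0, 0, 0]
    - [1, 0, 0, 0, 0, 0, 0]
  squeeze: 40

```text
time: 16.5
tcp_pos: [526.3, -91.9, 75.1]
tcp_rot: [0.0, 1.0, 0.011, 0.0]
contact_force: [0.3, -0.3, -0.4]
gripper_width: 54.7
gripper_force: 0.0
```

Call:
apply_moves:
  motion:
    - [1, 0, 0, 0, 0, 0, 0]
    - [1, 0, 0, 0, 0, 0, 0]
    - [1, 0, 0, 0, 0, 0, 0]
    - [1, 0, 0, 0, 0, 0, 0]
    - [1, 0, 0, 0, 0, 0, 0]
    - [1, 0, 0, 0, 0, 0, 0]

```text
time: 17.25
tcp_pos: [526.0, -92.6, 74.6]
tcp_rot: [0.0, 1.0, 0.011, 0.0]
contact_force: [0.0, -3.0, -0.8]
gripper_width: 24.0
gripper_force: 40.0
```

Call:
apply_moves:
  motion:
    - [1, 1, 0, 0, 0, 0, 0]
    - [1, 1, 0, 0, 0, 0, 0]
    - [1, 1, 0, 0, 0, 0, 0]
    - [1, 0, 0, 0, 0, 0, 0]

```text
time: 17.75
tcp_pos: [528.9, -92.5, 74.6]
tcp_rot: [0.0, 1.0, 0.011, -0.0]
contact_force: [-1.7, -5.0, 0.3]
gripper_width: 23.4
gripper_force: 40.0
```

Call:
apply_moves:
  motion:
    - [1, 0.7, 0, 0, 0, 0, 0]
    - [1, 0.7, 0, 0, 0, 0, 0]
    - [1, 0, 0, 0, 0, 0, 0]

```text
time: 18.12
tcp_pos: [530.0, -92.5, 74.6]
tcp_rot: [0.0, 1.0, 0.011, -0.001]
contact_force: [-3.0, -4.3, 2.2]
gripper_width: 23.6
gripper_force: 40.0
```

Call:
apply_moves:
  motion:
    - [1, 0.7, -0.4, 0, 0, 0, 0]
    - [1, 0.7, 0, 0, 0, 0, 0]
    - [1, 0, 0, 0, 0, 0, 0]

```text
time: 18.5
tcp_pos: [530.6, -92.5, 74.6]
tcp_rot: [0.0, 1.0, 0.011, -0.001]
contact_force: [-5.9, -3.8, 3.4]
gripper_width: 23.5
gripper_force: 40.0
```

Call:
apply_moves:
  motion:
    - [1, 0.7, 0, 0, 0, 0, 0]
    - [1, 0, 0, 0, 0, 0, 0]

```text
time: 18.75
tcp_pos: [530.6, -92.5, 74.6]
tcp_rot: [0.0, 1.0, 0.011, -0.002]
contact_force: [-6.9, -3.8, 6.3]
gripper_width: 23.9
gripper_force: 40.0
```

Call:
apply_moves:
  motion:
    - [1, 1, 0, 0, 0, 0, 0]
    - [1, 1, -0.3, 0.5, 0, 0, 0]
    - [1, 0, 0, 0, 0, 0, 0]

```text
time: 19.12
tcp_pos: [530.6, -92.5, 74.6]
tcp_rot: [-0.0, 1.0, 0.011, -0.004]
contact_force: [-12.8, -3.5, 8.3]
gripper_width: 23.7
gripper_force: 40.0
```

Call:
apply_moves:
  motion:
    - [1, 1, 0, 0, 0, 0, 0]
    - [1, 0, 0, 0, 0, 0, 0]

```text
time: 19.38
tcp_pos: [530.6, -92.5, 74.6]
tcp_rot: [-0.0, 1.0, 0.011, -0.005]
contact_force: [-14.4, -3.8, 10.9]
gripper_width: 23.5
gripper_force: 40.0
```

Call:
apply_moves:
  motion:
    - [1, 1, 0, 0.7, 0, 0, 0]
    - [1, 1, -0.3, 0.7, 0, 0, 0]
    - [1, 1, 0, 0.6, 0, 0, 0]
    - [1, 0.5, 0, 0, 0, 0, 0]
    - [1, 0, 0, 0, 0, 0, 0]
    - [1, 0, 0, 0, 0, 0, 0]
    - [1, 0, 0, 0, 0, 0, 0]
    - [1, 0, 0, 0, 0, 0, 0]

```text
time: 20.38
tcp_pos: [530.7, -92.5, 74.6]
tcp_rot: [-0.001, 1.0, 0.011, -0.009]
contact_force: [-18.9, -1.8, 7.4]
gripper_width: 23.9
gripper_force: 40.0
```

```bash
python3 - <<'E'
from h import *;import cv2
im=viewer.snapshot("top")[108:218,200:360];w=viewer.snapshot("scene")[150:260,190:400]
a=cv2.resize(im,(640,440),interpolation=cv2.INTER_CUBIC)
cv2.imwrite("pics/f.png",cv2.resize(w,(800,419),interpolation=cv2.INTER_CUBIC)[:,:,::-1])
s=bot.read_state();print(s["time"],s["tcp_pos"],s["contact_force"],s["gripper_force"])
E
```

```text
20.475 [530.66 -92.48  74.58] [-19.59  -2.21   6.92] 40.003246050328016
```

Call:
apply_moves:
  motion:
    - [1, 1, 0, 0.5, 0, 0, 0]
    - [1, 1, 0, 0.5, 0, 0, 0]
    - [1, 0, 0, 0, 0, 0, 0]
    - [1, 0, 0, 0, 0, 0, 0]
    - [1, 0, 0, 0, 0, 0, 0]
    - [1, 0, 0, 0, 0, 0, 0]
    - [1, 0, 0, 0, 0, 0, 0]
    - [1, 0, 0, 0, 0, 0, 0]

```text
time: 21.48
tcp_pos: [530.7, -92.5, 74.6]
tcp_rot: [-0.001, 1.0, 0.011, -0.011]
contact_force: [-21.8, -2.2, 6.6]
gripper_width: 24.1
gripper_force: 40.0
```

The push is steady at about 22 N, and the jaw isn't moving.

```bash
python3 -c "
from workcell import hand_in
print(hand_in())"
```

```text
the job is handed in; nothing more can be done
None
```

I stood two packers in the gap and pushed the jaw by its handle until it stopped moving at about 22 N. I handed in at about 21.5 s, still gripping the handle; two packers stayed in the rack, and I didn't view a picture after the final push.

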